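Pack the drink carton and shut the tote

TASK

Stand the lying drink carton up on the table, cap uppermost, and let go of it; then take it from above and lower it, still cap up, all the way down into the tote's free bay (the one with only a flat cardboard pad in it) and let go. Then push the tote's open lid over past upright from behind and get clear of it, so that its own weight swings it fully shut; do not guide it down. Leave the packed box in its bay and the other goods on the table where they are.

Things in the scene. Friction and masses are not known exactly. Their poses are not given: they have to be found in the camera images.
- carton: Drink carton of plain paper board with a brown band, a block 125 mm long (its x), 52 mm wide (its y) and 48 mm thick (its z), with a round white cap (28 mm diameter, 12 mm high) in the middle of its +x end; 137 mm long in all, 0.23 to 0.46 kg, with its centre of mass near the middle of the block. It starts lying flat on the table with z up and the cap level. Origin: centre of the underside as it lies, midway along the 125 mm block. When it stands cap up its x axis points up.
- carton_cap (a point): Outer face of the carton's cap, on the long axis, 74.5 mm from the origin along the carton's x and 24 mm along its z.
- carton_foot (a point): Centre of the carton's 52 x 48 mm bottom face, 62.5 mm from the origin along the carton's -x and 24 mm along its z. Its height is 0 when the carton stands on the table.
- tote: Grey plastic tote fixed to the table, open-topped, outside 180 mm (its x) x 235 mm (its y) x 150 mm high, walls and floor 5 mm thick; one full-height 5 mm divider across the middle (in the plane y = 0) makes two bays, each 170 mm (x) x 110 mm (y) inside, centred 57.5 mm either side along y. Origin: centre of its underside. Its +x points towards the hinge side, which faces roughly to the robot's left.
- pad: Flat brown cardboard pad, 150 x 95 x 4 mm, fixed on the floor of the free bay, which may be either one; centred in that bay, with its axes parallel to the tote's. Origin: centre of its underside, 5 mm above the table; its top is 9 mm above the table. A carton standing on it reaches 146 mm, just below the closed lid.
- packed_box: Plain white board box 100 x 75 x 120 mm high, loose, standing in the other bay. Origin: centre of its underside.
- lid (a joint): Angle of the tote's lid (rad): 0 shut flat on the rim, 1.57 upright, 1.95 fully open against its stop, leaning outwards to the tote's +x. It starts at or near the stop, and rests there. The hinge is lightly damped and has no spring: below 1.5 the 0.4 kg lid falls shut by itself in about a second, above 1.65 it falls open; 1 to 2 N at its free edge moves it.
- lid_hinge (a point): Middle of the lid's hinge line, fixed to the tote: 90 mm from the tote's origin along its +x and 150 mm above the table. The hinge line runs along the tote's y.
- lid_edge (a point): Middle of the lid's free edge. The lid is a grey slab 186 mm from the hinge line to this edge, 241 mm wide along the hinge, 8 mm thick, with no handle. Fully open, this edge is 320 mm above the table and about 70 mm beyond the hinge line; the outer face to push looks to the tote's +x and down.
- tin_tall: Bystander: food tin 74 mm diameter, 110 mm high, standing; origin at the centre of its underside.
- tin_low: Bystander: flat food tin 84 mm diameter, 40 mm high; origin at the centre of its underside.
- jar: Bystander: amber glass jar 68 mm diameter, 100 mm high; origin at the centre of its underside.
- sauce_bottle: Bystander: green glass bottle 60 mm diameter, 170 mm high; origin at the centre of its underside.
- cereal_box: Bystander: cardboard box lying flat, 160 x 110 x 50 mm high; origin at the centre of its underside.
- tea_box: Bystander: paper-covered box 70 x 120 x 60 mm high; origin at the centre of its underside.
Mind the look-alikes: they are no part of the job. Leave any blue or purple look-alike of the packed_box alone. What is shaped like the carton but blue is not meant.

How it is judged:
By the outcome, as a careful person would: the job done as asked, in the order asked, and still so for the second after the job is handed in, with the robot touching nothing.
It also fails if it takes over 70 s, if anything falls off the work surface, if the arm or the gripper's body presses on something with over 40 N, if the wrist force passes 120 N, or if a joint passes its speed limit or range.

ROBOT

A 7-joint arm with a two-finger parallel gripper is mounted at the origin on the work surface. World frame = base frame: x ahead of the robot, y to its left, z up, the work surface at z = 0. Lengths are in m, angles in rad, forces in N, time in s.
With the tool pointing down it reaches from about 0.4 to 0.9 m from the base axis. Payload 5.6 kg.
Tool frame: the origin (TCP) lies midway between the tips of the shut fingers; the grasp point (between the pads) lies 19 mm behind it; z points along the fingers, y is the line along which they close (so a half turn about z gives the same grasp; the last joint's range is limited). The gripper opens to 92 mm and grips with 3 to 60 N. Pads are 20 mm wide; open, the fingers measure 128 mm over their backs; the gripper's body (75 mm by 189 mm) begins 69 mm behind the grasp point.
Start: joints at [-1.277, 0.468, -0.012, 1.603, 0.006, 1.071, -0.056], TCP at [0.215, 0.613, 0.215] pointing down, gripper open.
Joint ranges: [-2.53, 2.53], [-0.31, 2.02], [-1.57, 1.55], [0.28, 2.44], [-1.29, 4.43], [0.15, 1.84], [-2.92, 2.92]. Speed limits (rad/s): [2.57, 2.57, 3.14, 3.14, 3.14, 3.14, 3.14].

INTERFACE

Orientations are given as a 3x3 rotation matrix whose columns are the frame's x, y, z axes.
In Python, from station import env, effector, solver, viewer, workorder, search_frame, tip_of gives the robot as it stands. Calls block until the motion is done:
- env.reach(position, orientation): joint-space move of the TCP to a pose.
- env.movel(position, frame=None, rate=0.15): straight line of the TCP; frame=None keeps the orientation; rate is the mean speed in m/s.
- env.goto_joints(angles): joint-space move.
- effector.release() and effector.grasp(squeeze=None): open the fingers fully, or close them until they stop; squeeze is the grip in N (None keeps the last).
- env.pause(seconds).
- solver.inverse_kinematics(position, orientation): joint angles nearest the present ones, or None.
- env.sense(): the state.
- viewer.read_camera(name): name is "side" or "top"; returns (picture, depth): 400x640x3 uint8, red, green, blue; 400x640 float32, m along the optical axis (not along the pixel's ray), 0 where there is no reading.
- viewer.camera_info(name): a dict with "intrinsics" (3x3 intrinsics, pixels), "eye" and "rotation" of the camera in the world. Camera axes: x right, y up, looking along -z (the intrinsics and any distortion apply to the point x, -y, -z); pixel columns grow to the right and rows downward; lengths in m; the calibration is good to about 2 mm. A picture is of the moment at which its call begins. camera_info takes no time and is no camera call.
A pose or a line that the arm cannot do raises env.PlanningError and nothing moves.
- workorder.finish_job(): hands the job in; it is judged then, once.
Trained networks look in the newest picture that a camera, given by its name, has taken for a name from the list of things; names that differ only in an ending like _2 or _b are one class to them, and where a whole thing is asked for, a point or a joint stands for the part that bears it (a point fixed in the world has none). Each returns a list of dicts, best first, with "score" (0 to 1); they miss things now and then, are a little off and sometimes report something else, mostly with a low value. They report only what shows in the picture. A call takes as long as a camera call. They do not tell look-alikes from the thing itself.
- search_frame(camera, name): "at" ([x, y, z] in m, in world coordinates, good to about 4 mm: the middle of the surface that is visible of it).
- tip_of(camera, name): "at" ([x, y, z] in m, in world coordinates, good to about 4 mm: a listed point, or the origin of a listed thing).
The state is a dict: "t": time; "joint_positions": joint angles; "joint_velocities": joint speeds; "tau": joint torques, N m; "ee_pos": TCP position; "tcp_rot": TCP orientation; "wrist_force": force on the tool from outside, world axes, zero at the start; "moment": the same for the moment, N m; "gripper_width": finger opening in m; "grasp_force": force on a finger pad.
Only numpy, scipy, OpenCV 4.12 (cv2) and the standard library are available. Lean on these libraries where they do the work, as an engineer would, in place of code of your own. Each camera call takes 0.05 s, during which the arm holds its last target. There are 200 camera calls.

## Working session

There is one attempt and no reset: what is moved stays moved. The work goes in short steps, each a Python script; the robot and the scene stay as the last script left them, time stands still between calls to the robot, and variables do not carry over. Pictures are saved under pics/ and viewed, at most 10 in all, crops included, and the job is handed in when it is done.

```bash
ls; mkdir -p pics; python3 - <<'E'
from station import *
import cv2,numpy as np
for c in ("side","top"):
    p,d=viewer.read_camera(c); cv2.imwrite(f"pics/{c}0.png",p[:,:,::-1]); np.save(f"{c}0.npy",d); np.save(f"{c}0p.npy",p)
    i=viewer.camera_info(c); print(c,i)
    for n in ("carton","carton_cap","carton_foot","tote","pad","packed_box","lid_hinge","lid_edge"):
        for f in (tip_of,search_frame):
            try: print(n,f.__name__,[(np.round(r["at"],3),round(r["score"],2)) for r in f(c,n)][:3])
            except Exception as e: print(n,e)
print(env.sense())
E
```

```text
pics
side {'intrinsics': array([[484.17883456,   0.        , 315.27396452],
       [  0.        , 484.17883456, 201.44017718],
       [  0.        ,   0.        ,   1.        ]]), 'eye': array([1.58723058, 0.506093  , 1.20894508]), 'rotation': array([[-0.48870431, -0.60046009,  0.63294216],
       [ 0.87232283, -0.34866137,  0.34276542],
       [ 0.01486552,  0.71964084,  0.69418736]])}
carton call [(array([ 0.32 , -0.304,  0.003]), 0.93), (array([ 0.427, -0.117,  0.004]), 0.69), (array([ 0.53 , -0.253, -0.004]), 0.66)]
carton call [(array([ 0.339, -0.287,  0.045]), 0.64), (array([ 0.546, -0.238,  0.045]), 0.61)]
carton_cap call [(array([ 0.468, -0.291,  0.025]), 0.71), (array([ 0.316, -0.229,  0.024]), 0.7)]
carton_cap call [(array([ 0.552, -0.242,  0.052]), 0.77), (array([ 0.341, -0.294,  0.045]), 0.73)]
carton_foot call [(array([ 0.584, -0.223,  0.021]), 0.84), (array([ 0.32 , -0.366,  0.024]), 0.7)]
carton_foot call [(array([ 0.335, -0.29 ,  0.046]), 0.93), (array([ 0.551, -0.239,  0.047]), 0.69)]
tote call [(array([ 0.494,  0.15 , -0.001]), 0.78)]
tote call [(array([0.519, 0.162
[... 2453 characters left out ...]
 array([-5.15940738e-04,  5.99116240e-04, -6.02210039e-05,  7.74069049e-04,
       -1.12988999e-03,  2.23721486e-04, -9.08859371e-04]), 'tau': array([-1.56883757e-04, -5.20393860e+01, -1.23522177e-02, -2.44062299e+01,
       -5.66144788e-02,  1.12591390e-02,  4.99676980e-05]), 'ee_pos': array([0.21482902, 0.6134424 , 0.21457352]), 'tcp_rot': array([[-9.43802480e-01,  3.30510029e-01,  1.19050635e-05],
       [ 3.30510027e-01,  9.43802478e-01, -7.29076064e-05],
       [-3.53327235e-05, -6.48756368e-05, -9.99999997e-01]]), 'wrist_force': array([ 0.47268072,  0.38968051, -0.53878318]), 'moment': array([0.01194265, 0.01025116, 0.02096163]), 'grasp_force': 0.0, 'gripper_width': 0.0915640330247089}
```

View pics/top0.png

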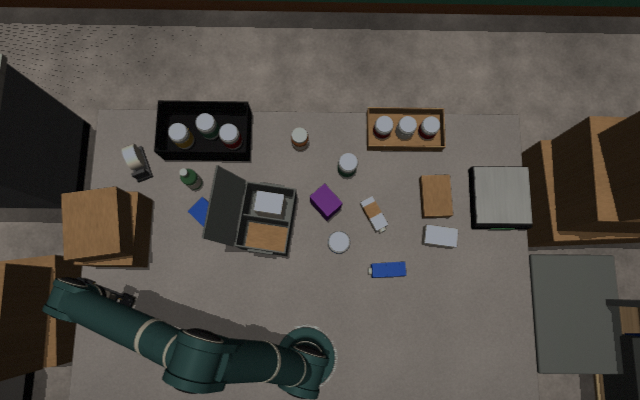

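View pics/side0.png

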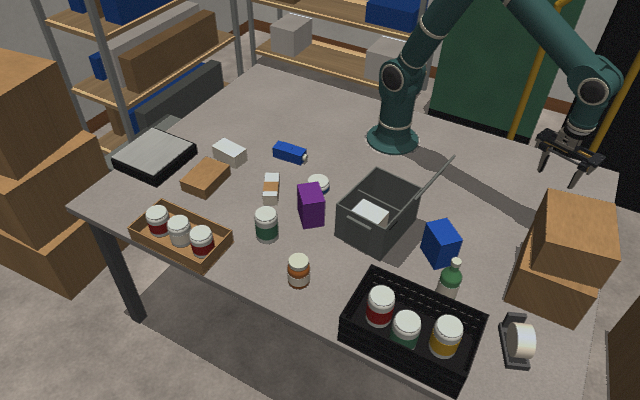

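The top view shows the paper-board carton at pixel (374,214), its cap toward (381,229), facing the robot. The blue look-alike is at (388,270). The tote is at (265,218) with its pad in the near bay (265,237). The lid is open to the left, and a blue box sits behind it at (200,210). The side view agrees. Next I refine the poses from depth and check IK.

```bash
cat > h.py <<'E'
from station import env, effector, solver, viewer, workorder, search_frame, tip_of
import numpy as np, cv2
def cloud(c,d):
    i=viewer.camera_info(c); K=i["intrinsics"]; v,u=np.mgrid[:400,:640]
    P=np.stack([(u-K[0,2])/K[0,0]*d,-(v-K[1,2])/K[1,1]*d,-d],-1)@i["rotation"].T+i["eye"]
    P[d<=0]=np.nan; return P
def box(P,c,r,z0,z1):
    with np.errstate(all="ignore"):
        m=(abs(P[...,:2]-c).max(-1)<r)&(P[...,2]>z0)&(P[...,2]<z1)
    return P[m]
def unit(v): v=np.array(v,float); return v/np.linalg.norm(v)
def R(z,y):
    z=unit(z); y=np.array(y,float); y=unit(y-z*(y@z)); return np.column_stack([np.cross(y,z),y,z])
def st(msg=""):
    s=env.sense(); print(msg,"t",round(s["t"],2),"p",s["ee_pos"].round(4),"F",s["wrist_force"].round(1),"w",round(s["gripper_width"],4),"g",round(s["grasp_force"],1),"q",s["joint_positions"].round(2))
E
python3 - <<'E'
from h import *
for c in ("top","side"):
    P=cloud(c,np.load(c+"0.npy"))
    q=box(P,np.array([.527,-.253]),.085,.038,.06); r=cv2.minAreaRect((q[:,:2]*1000).astype(np.float32)); print(c,"carton",len(q),r,q[:,2].mean())
    q=box(P,np.array([.495,.14]),.14,.143,.154); r=cv2.minAreaRect((q[:,:2]*1000).astype(np.float32)); print(c,"tote",len(q),r,cv2.boxPoints(r))
    q=box(P,np.array([.439,.153]),.04,.003,.016); print("pad",len(q),q.mean(0) if len(q) else 0)
# feasibility
cd=unit([-.063,-.033,0]);
for o,n in (((.529,-.254),"pick"),):
  for a in (0,20,30,40):
    a=np.radians(a)
    for s in (1,-1):
      q=solver.inverse_kinematics(np.array([.51,-.263,.03]),R(-np.sin(a)*cd+[0,0,-np.cos(a)],s*np.array([-cd[1],cd[0],0])))
      print(n,round(np.degrees(a)),s,None if q is None else np.round(q,2))
for pos in ([.42,-.02,.09],[.5,0,.09],[.42,-.15,.09]):
  for a in (0,20,30,40):
    a=np.radians(a); rad=unit([pos[0],pos[1],0])
    for s in (1,-1):
      q=solver.inverse_kinematics(np.array(pos),R(np.cos(a)*rad+[0,0,-np.sin(a)],s*np.array([-rad[1],rad[0],0])))
      print(pos,round(np.degrees(a)),s,None if q is None else np.round(q,2))
E
```

```text
top carton 464 ((527.7929077148438, -256.3468322753906), (137.27627563476562, 54.50768280029297), 28.0993709564209) 0.04877927926021439
top tote 321 ((499.7382507324219, 149.31610107421875), (187.21458435058594, 236.68101501464844), 81.98280334472656) [[369.49893   73.12869 ]
 [603.8667    40.118713]
 [629.97754  225.50351 ]
 [395.6098   258.5135  ]]
pad 385 [0.43943879 0.15238765 0.00987567]
side carton 376 ((527.541748046875, -250.03427124023438), (138.3556671142578, 52.08972930908203), 28.584308624267578) 0.04923238371568513
side tote 482 ((496.12994384765625, 153.94000244140625), (192.55551147460938, 242.50685119628906), 82.17097473144531) [[362.892     75.076485]
 [603.1385    42.042824]
 [629.3679   232.80353 ]
 [389.1214   265.8372  ]]
pad 0 0
pick 0 1 [-0.27  0.82  0.95  1.95 -0.89  0.87  0.09]
pick 0 -1 [ 0.13  0.61  0.38  1.93 -0.35  0.66  2.78]
pick 20 1 [ 0.08  0.65  0.65  2.08 -1.2   0.74  0.52]
pick 20 -1 [ 1.13  0.68 -0.67  2.01  0.25  0.4   2.43]
pick 30 1 [ 0.51  0.59  0.21  2.11 -1.27  0.62  0.71]
pick 30 -1 [ 0.51  0.59  0.21  2.11 -1.27  0.62 -2.43]
pick 40 1 [ 1.14  0.7  -0.44  2.1  -1.16  0.43  0.81]
pick 40 -1 [ 1.14  0.7  -0.44  2.1  -1.16  0.43 -2.33]
[0.42, -0.02, 0.09] 0 1 None
[0.42, -0.02, 0.09] 0 -1 None
[0.42, -0.02, 0.09] 20 1 None
[0.42, -0.02, 0.09] 20 -1 None
[0.42, -0.02, 0.09] 30 1 None
[0.42, -0.02, 0.09] 30 -1 None
[0.42, -0.02, 0.09] 40 1 None
[0.42, -0.02, 0.09] 40 -1 None
[0.5, 0, 0.09] 0 1 None
[0.5, 0, 0.09] 0 -1 None
[0.5, 0, 0.09] 20 1 None
[0.5, 0, 0.09] 20 -1 None
[0.5, 0, 0.09] 30 1 None
[0.5, 0, 0.09] 30 -1 None
[0.5, 0, 0.09] 40 1 None
[0.5, 0, 0.09] 40 -1 None
[0.42, -0.15, 0.09] 0 1 None
[0.42, -0.15, 0.09] 0 -1 None
[0.42, -0.15, 0.09] 20 1 None
[0.42, -0.15, 0.09] 20 -1 None
[0.42, -0.15, 0.09] 30 1 None
[0.42, -0.15, 0.09] 30 -1 None
[0.42, -0.15, 0.09] 40 1 None
[0.42, -0.15, 0.09] 40 -1 None
```

```bash
python3 - <<'E'
from h import *
st()
env.movel([.215,.613,.42],rate=.4)
q=env.sense()["joint_positions"].copy()
az=np.arctan2(.613,.215)
q[0]+=az-np.arctan2(-.25,.5); env.goto_joints(q); st("over")
cd=-unit([.881,.472,0])
for a in (20,30,40,45,50):
  a=np.radians(a)
  for s in (1,-1):
    Rp=R(-np.sin(a)*cd+[0,0,-np.cos(a)],s*np.array([-cd[1],cd[0],0]))
    g=np.array([.531,-.2525,.028])+.028*cd
    q=solver.inverse_kinematics(g+.019*Rp[:,2],Rp)
    print("pick",round(np.degrees(a)),s,None if q is None else np.round(q,2))
for pos in ([.53,-.25],[.6,-.3],[.62,-.22],[.5,-.35],[.42,-.1],[.5,0]):
  for a in (30,40,50):
    a=np.radians(a); az=np.arctan2(pos[1],pos[0])
    for dy in (-1.2,-.6,0,.6,1.2):
     h=np.array([np.cos(az+dy),np.sin(az+dy),0])
     for s in (1,):
      r=R(np.cos(a)*h+[0,0,-np.sin(a)],s*np.array([-h[1],h[0],0]))
      q=solver.inverse_kinematics(np.array(pos+[.095])+.019*r[:,2],r)
      if q is not None: print(pos,round(np.degrees(a)),dy,s,np.round(q,2))
P=cloud("top",np.load("top0.npy")); H=np.full((14,16),0.)
for i in range(14):
  for j in range(16):
    b=box(P,np.array([.3+.04*i,-.5+.04*j]),.02,0,.4)
    if len(b): H[i,j]=b[:,2].max()
print((H*100).round().astype(int))
E
```

```text
t 1.7 p [0.2148 0.6134 0.2146] F [ 0.5  0.4 -0.5] w 0.0916 g 0.0 q [-1.28  0.47 -0.01  1.6   0.01  1.07 -0.06]
over t 5.77 p [ 0.5814 -0.2894  0.4205] F [1.3 0.5 0.4] w 0.0925 g 0.0 q [ 0.41  0.35 -0.    1.32  0.    1.47 -0.05]
pick 20 1 [ 0.72  0.61 -0.16  2.04 -0.59  0.4   0.05]
pick 20 -1 [ 1.02  0.68 -0.54  2.02  0.06  0.35  2.62]
pick 30 1 [ 0.93  0.65 -0.31  2.07 -0.93  0.38  0.48]
pick 30 -1 [ 1.61  1.29 -1.35  2.03  1.32  0.74  1.75]
pick 40 1 [ 1.1   0.73 -0.41  2.09 -1.21  0.43  0.87]
pick 40 -1 [ 1.56  1.04 -1.03  2.07  0.62  0.25  2.39]
pick 45 1 [ 1.21  0.79 -0.5   2.09 -1.27  0.44  1.  ]
pick 45 -1 [ 1.6   1.1  -1.04  2.07  0.45  0.21  2.62]
pick 50 1 [ 1.36  0.89 -0.63  2.09 -1.23  0.41  1.06]
pick 50 -1 [ 1.72  1.28 -1.16  2.07  0.83  0.27  2.36]
[0.53, -0.25] 30 -1.2 1 [-0.2   0.76  0.13  1.98  1.14  1.08 -1.1 ]
[0.53, -0.25] 30 -0.6 1 [-0.18  0.67  0.16  2.33  1.98  0.9  -1.46]
[0.53, -0.25] 30 0.6 1 [ 1.79  1.42 -1.33  2.27  2.4   0.37  0.65]
[0.53, -0.25] 30 1.2 1 [ 1.04  0.78 -0.23  1.96 -1.19  0.98 -2.1 ]
[0.53, -0.25] 40 -1.2 1 [-0.14  0.68  0.13  1.99  1.06  0
[... 4432 characters left out ...]
 6  6  6  5  1  1  1  1  1  1  2  1]
 [ 1  2  1  5  6  6  6  5  1  1  1  1  1  1  1  1]
 [ 1  1  1  1  1  1  1  1  1  5  5  1  1  1 16 16]
 [ 7  7  7  1  1  1  1  1  1  5  5  4  1  1 16  2]
 [ 7  7  5  1  2  4  6  1  1  5  5  1  2  1 16  2]
 [ 6  7  1  1  1  6  6  6  1  1 13 13  1  1 16 14]
 [ 6  6  4  1  1  6  6  6  2 13 13 13 13  1 16 13]
 [ 6  6  5  2  1  1  6  6  1 12 13 13 13  1 16 13]
 [ 6  6  5  1  1  1  1  1  1  1 12 13 13  1 16 16]
 [ 6  6  5  1  1  2  1  1  9 10  1  1  1  1  2  1]
 [ 6  5  2  1  1  1  1  1 12 12 11  1  2  1  1  1]
 [ 1  1  1  1  1  2  1  1 12 12 10  1  2  1  1  1]
 [ 7  7  7  7  7  7  7  6  2  1  1  1  1 11 11  1]
 [ 9 10  2  9  2 10  8  7  2  1  1  1  1 11 11  1]]
```

```bash
cat >> h.py <<'E'
cd=-unit([.881,.472,0]); A=np.radians(40)
Rp=R(-np.sin(A)*cd+[0,0,-np.cos(A)],[-cd[1],cd[0],0])
GP=np.array([.531,-.2525,.028])+.028*cd     # grasp point on the lying carton
SP=np.array([.60,-.26]); th=np.arctan2(SP[1],SP[0])+1.2; hd=np.array([np.cos(th),np.sin(th),0])
Rs=R(np.cos(A)*hd+[0,0,-np.sin(A)],[-hd[1],hd[0],0])
# grasp point in carton: x=+.028 from centre, z=.028 above underside -> standing height .0905
def stand(z): return np.array([*SP,.0905+z])+.019*Rs[:,2]
E
python3 - <<'E'
from h import *
t=GP+.019*Rp[:,2]
env.reach(t-.1*Rp[:,2],Rp); st("pre")
env.movel(t,rate=.12); st("at")
effector.grasp(45); st("grip")
env.movel(t+[0,0,.2],rate=.2); st("lift")
env.reach(stand(.08),Rs); st("turned")
p,d=viewer.read_camera("side"); cv2.imwrite("pics/s1.png",p[:,:,::-1])
E
```

```text
pre t 7.12 p [ 0.4619 -0.2907  0.0911] F [ 0.3 -1.6 -0.9] w 0.0918 g 0.0 q [ 0.99  0.52 -0.12  2.13 -1.14  0.7   0.79]
at t 8.1 p [ 0.5171 -0.2602  0.0135] F [ 0.1 -0.1 -0.7] w 0.092 g 0.0 q [ 1.05  0.72 -0.35  2.1  -1.27  0.47  0.91]
grip t 8.78 p [ 0.5171 -0.26    0.0135] F [-0.3 -0.2  1.8] w 0.0518 g 44.9 q [ 1.05  0.72 -0.35  2.1  -1.27  0.47  0.91]
lift t 9.93 p [ 0.5163 -0.2594  0.212 ] F [-0.9 -0.2 -3.9] w 0.0518 g 44.9 q [ 0.93  0.32 -0.2   2.05 -0.93  0.77  0.36]
turned t 12.26 p [ 0.6102 -0.2498  0.1582] F [-0.3 -0.3 -4.2] w 0.0517 g 44.9 q [ 0.58  0.62  0.19  1.83 -1.19  1.11 -2.38]
```

View pics/s1.png

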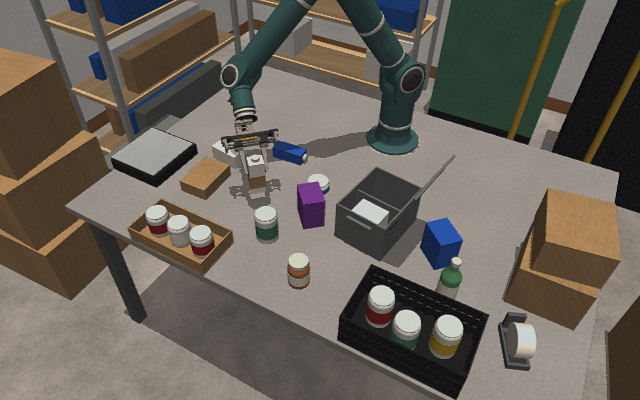

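The carton hangs upright, cap up, at pixel (255,165). I'll lower it until it touches the table, release, and look.

```bash
python3 - <<'E'
from h import *
env.movel(stand(.007),rate=.12); f0=env.sense()["wrist_force"][2]
for k in range(7):
    z=.005-.002*k; env.movel(stand(z),rate=.04); f=env.sense()["wrist_force"][2]-f0
    if f>4: break
print(z,f); st()
effector.release(); st("open")
env.movel(stand(z)-.12*Rs[:,2],rate=.2); st("back")
env.movel(env.sense()["ee_pos"]+[-.1,0,.12],rate=.3)
for c in ("side","top"):
    p,d=viewer.read_camera(c); P=cloud(c,d)
    cv2.imwrite(f"pics/{c}2.png",cv2.resize(p[100:300,180:480,::-1] if c=="side" else p[130:300,280:480,::-1],None,fx=2.5,fy=2.5))
    for z0,z1 in ((.118,.131),(.13,.145)):
        q=box(P,SP,.07,z0,z1); 
        if len(q)>4: print(c,z0,len(q),q.mean(0).round(4),cv2.minAreaRect((q[:,:2]*1000).astype(np.float32)))
    print([(r["at"].round(3) if hasattr(r["at"],"round") else r["at"],round(r["score"],2)) for n in ("carton_cap","carton_foot") for r in tip_of(c,n)])
print(hd)
st()
E
```

```text
-0.003 10.939192810066782
 t 14.32 p [ 0.6109 -0.2501  0.0774] F [-3.2 -1.4  7.9] w 0.0518 g 45.0 q [ 0.64  0.75  0.12  1.83 -1.25  1.04 -2.24]
open t 15.05 p [ 0.6102 -0.2496  0.0752] F [-0.1 -0.2 -0.3] w 0.092 g 0.0 q [ 0.64  0.75  0.12  1.83 -1.25  1.03 -2.24]
back t 15.8 p [ 0.5459 -0.3138  0.1521] F [ 0.2  1.1 -1.2] w 0.0919 g 0.0 q [ 0.73  0.64  0.2   1.81 -1.11  1.2  -2.31]
side 0.118 129 [ 0.61   -0.2504  0.126 ] ((603.7283325195312, -254.22947692871094), (56.09653854370117, 51.722206115722656), 46.06006622314453)
side 0.13 55 [ 0.6065 -0.2513  0.1366] ((607.8043823242188, -248.74755859375), (39.62527847290039, 44.15141296386719), 51.128517150878906)
[([0.3167, -0.2326, 0.0224], 0.78), ([0.6059, -0.2587, 0.1381], 0.67), ([0.495, 0.1506, -0.0008], 0.53), ([0.3231, -0.3655, 0.0247], 0.67), ([0.6047, -0.2583, 0.0019], 0.64)]
top 0.118 120 [ 0.605  -0.2591  0.1251] ((604.9575805664062, -259.05352783203125), (46.91175079345703, 52.88444519042969), 44.660484313964844)
top 0.13 62 [ 0.6042 -0.2586  0.1362] ((604.5631103515625, -257.8895568847656), (41.337852478027344, 50.595001220703125), 42.754642486572266)
[([0.3151, -0.2321, 0.0265], 0.92), ([0.599, -0.2589, 0.1383], 0.51), ([0.6049, -0.2582, -0.0001], 0.85), ([0.3255, -0.365, 0.0229], 0.79)]
[0.70306907 0.71112157 0.        ]
 t 16.77 p [ 0.4464 -0.313   0.2707] F [-1.3  0.2  0.2] w 0.0919 g 0.0 q [ 0.79  0.4   0.27  1.89 -0.96  1.36 -2.4 ]
```

View pics/side2.png

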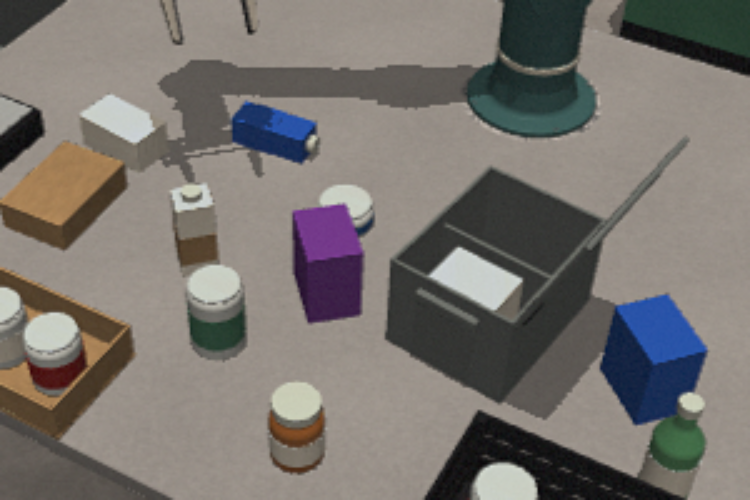

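The side crop shows the carton standing cap up at crop pixel (195,225), released and clear of its neighbours. I'll regrasp it from above and take it over the bay.

```bash
cat >> h.py <<'E'
D=np.array([0,0,-1.]); C=np.array([.6045,-.2583]); tx=unit([.139,.99,0]); ty=np.array([-tx[1],tx[0],0])
BAY=np.array([.4395,.154])-.010*tx[:2]
E
python3 - <<'E'
from h import *
q0=env.sense()["joint_positions"]; best=None
for y in ((hd[0],hd[1]),(-hd[1],hd[0])):
  for s in (1,-1):
    Rt=R(D,[s*y[0],s*y[1],0]); q=solver.inverse_kinematics(np.array([*C,.089]),Rt)
    for s2 in (1,-1):
      Rb=R(D,s2*tx); b=solver.inverse_kinematics(np.array([*BAY,.1]),Rb); 
      print(y,s,s2,None if q is None else q.round(2),None if b is None else b.round(2))
      if q is None or b is None: continue
      dq=abs(b-q).max()+abs(q-q0).max()*.5
      if y@(s*s2*tx[:2])>.5 and (best is None or dq<best[0]): best=(dq,Rt,Rb)
print(best[0]); _,Rt,Rb=best; np.save("Rb.npy",Rb)
env.reach([*C,.21],Rt); st("above")
env.movel([*C,.089],rate=.12); effector.grasp(40); st("grip")
env.movel([*C,.33],rate=.25); st("lift")
env.reach([*BAY,.33],Rb); st("over bay")
p,d=viewer.read_camera("side"); cv2.imwrite("pics/s3.png",p[60:320,200:560,::-1].repeat(2,0).repeat(2,1))
E
```

```text
(np.float64(0.7030690687411886), np.float64(0.7111215680735593)) 1 1 [ 1.12  1.12 -1.34  1.62  1.12  1.34  0.39] [ 0.6   0.8  -1.32  2.09  0.93  1.05  0.22]
(np.float64(0.7030690687411886), np.float64(0.7111215680735593)) 1 -1 [ 1.12  1.12 -1.34  1.62  1.12  1.34  0.39] [-0.11  0.35 -0.33  2.13  0.17  0.69 -2.26]
(np.float64(0.7030690687411886), np.float64(0.7111215680735593)) -1 1 [ 0.22  0.62  0.18  1.68 -0.14  0.85 -1.89] [ 0.6   0.8  -1.32  2.09  0.93  1.05  0.22]
(np.float64(0.7030690687411886), np.float64(0.7111215680735593)) -1 -1 [ 0.22  0.62  0.18  1.68 -0.14  0.85 -1.89] [-0.11  0.35 -0.33  2.13  0.17  0.69 -2.26]
(np.float64(-0.7111215680735593), np.float64(0.7030690687411886)) 1 1 [-0.35  0.91  1.11  1.72 -0.91  1.11 -2.87] [ 0.6   0.8  -1.32  2.09  0.93  1.05  0.22]
(np.float64(-0.7111215680735593), np.float64(0.7030690687411886)) 1 -1 [-0.35  0.91  1.11  1.72 -0.91  1.11 -2.87] [-0.11  0.35 -0.33  2.13  0.17  0.69 -2.26]
(np.float64(-0.7111215680735593), np.float64(0.7030690687411886)) -1 1 [ 0.45  0.62 -0.13  1.67  0.1   0.86 -0.5 ] [ 0.6   0.8  -1.32  2.09  0.93  1.05  0.22]
(np.float64(-0.7111215680735593), np.float64(0.7030690687411886)) -1 -1 [ 0.45  0.62 -0.13  1.67  0.1   0.86 -0.5 ] [-0.11  0.35 -0.33  2.13  0.17  0.69 -2.26]
0.9175412274350794
above t 17.63 p [ 0.604  -0.2582  0.2093] F [-1.   0.3 -1. ] w 0.0919 g 0.0 q [ 0.27  0.48  0.12  1.6  -0.06  1.07 -1.95]
grip t 19.52 p [ 0.6045 -0.2583  0.089 ] F [-0.5 -0.2  0.3] w 0.0478 g 40.0 q [ 0.28  0.62  0.1   1.68 -0.08  0.85 -1.94]
lift t 20.64 p [ 0.6036 -0.2579  0.328 ] F [-0.8 -0.4 -4. ] w 0.0478 g 40.0 q [ 0.26  0.4   0.13  1.45 -0.05  1.3  -1.96]
over bay t 22.24 p [0.4391 0.1428 0.33  ] F [ 0.1  0.9 -2.3] w 0.0478 g 40.0 q [-0.17  0.05 -0.22  1.88  0.01  1.21 -2.11]
```

View pics/s3.png

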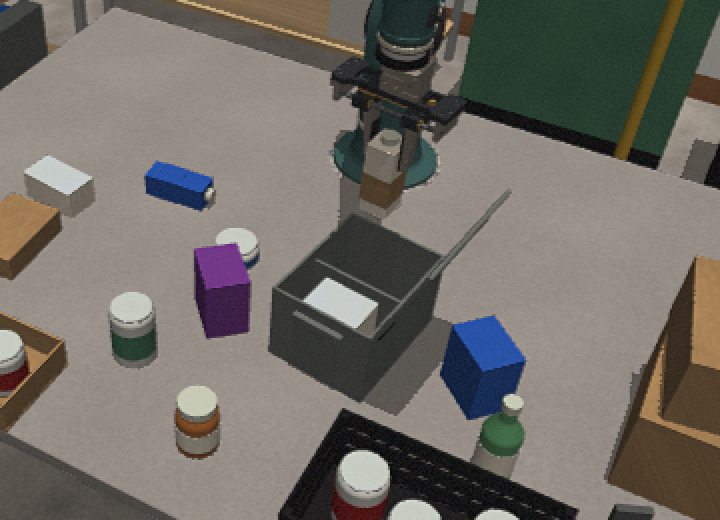

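The carton hangs upright over the near bay, at crop pixel (383,175). I'll lower it with contact checks.

```bash
python3 - <<'E'
from h import *
for z in (.22,.16,.11,.103):
    env.movel([*BAY,z],rate=.12); s=env.sense()
    if np.abs(s["wrist_force"]-[0,0,-3]).max()>8: st("contact!"); raise SystemExit
f0=env.sense()["wrist_force"][2]
for k in range(6):
    z=.101-.002*k; env.movel([*BAY,z],rate=.04); f=env.sense()["wrist_force"][2]-f0
    if f>4: break
print(z,f); st("down")
effector.release(); st("open")
env.movel([*BAY,.30],rate=.2); st("up")
env.movel([BAY[0]-.02,BAY[1]-.2,.45],rate=.35)
for c in ("side","top"):
    p,d=viewer.read_camera(c); P=cloud(c,d); np.save(c+"4.npy",d)
    cv2.imwrite(f"pics/{c}4.png",p[110:290,180:400,::-1].repeat(3,0).repeat(3,1))
    q=box(P,BAY,.05,.128,.16); print(c,len(q),q.mean(0) if len(q) else 0,q[:,2].max() if len(q) else 0)
    print([(r["at"],r["score"]) for n in ("lid_edge",) for r in tip_of(c,n)][:2])
st()
E
```

```text
0.097 9.725736501626784
down t 25.57 p [0.4385 0.1441 0.0979] F [-1.7 -2.8  6.1] w 0.0476 g 40.0 q [-0.21  0.34 -0.21  2.13  0.11  0.68 -2.2 ]
open t 26.36 p [0.4381 0.1441 0.097 ] F [0.3 0.4 0.3] w 0.0917 g 0.0 q [-0.21  0.34 -0.21  2.14  0.11  0.67 -2.2 ]
up t 27.52 p [0.4374 0.1438 0.299 ] F [ 0.7  0.3 -0.5] w 0.0918 g 0.0 q [-0.17  0.07 -0.23  1.93  0.02  1.14 -2.12]
side 189 [0.44248967 0.15057053 0.13843848] 0.15922676600816787
[([0.5159, 0.3104, 0.324], 0.62)]
top 193 [0.43797366 0.14349376 0.13814528] 0.15363436403722908
[([0.5159, 0.3095, 0.3264], 0.72), ([0.4227, -0.1215, 0.0012], 0.5)]
 t 28.59 p [ 0.4179 -0.0545  0.4488] F [ 0.   0.7 -0.3] w 0.0919 g 0.0 q [ 0.04 -0.1   0.01  1.76  0.    1.48 -1.66]
```

View pics/top4.png

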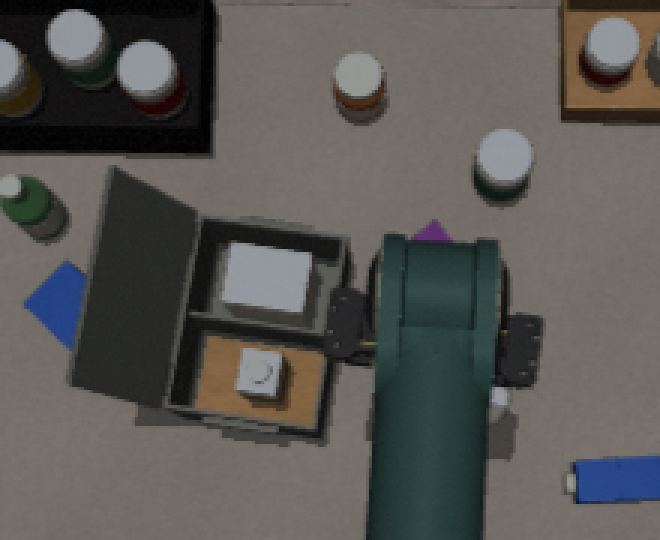

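The top view shows the carton on its pad, cap up, at (262,372), the white box in its bay at (265,275), and the lid open at (140,290). Next I push the lid from behind.

```bash
python3 - <<'E'
from h import *
effector.grasp(20)
env.movel(env.sense()["ee_pos"]*[1,1,0]+[0,0,.5],rate=.4)
H=np.array([.4975,.149,0])+.09*tx
def pt(u,z): return H+u*tx+[0,0,z]
for s in (1,-1):
    Rl=R(D,s*ty); q=solver.inverse_kinematics(pt(.14,.5),Rl); q2=solver.inverse_kinematics(pt(-.04,.28),Rl)
    print(s,q,q2)
    if q is not None and (s==1 or abs(q-env.sense()["joint_positions"]).max()<bd): R0=Rl; bd=abs(q-env.sense()["joint_positions"]).max()
env.reach(pt(.14,.5),R0); st("behind, high")
env.movel(pt(.14,.28),rate=.25); st("behind")
for u in (.07,.03,0,-.02,-.035):
    env.movel(pt(u,.28),rate=.15); st(u)
env.movel(pt(.12,.29),rate=.3); st("clear")
env.movel(pt(.14,.45),rate=.3)
for c in ("side","top"):
    p,d=viewer.read_camera(c); cv2.imwrite(f"pics/{c}5.png",p[:,:,::-1])
    print([(r["at"],r["score"]) for r in tip_of(c,"lid_edge")][:2])
    P=cloud(c,d); q=box(P,np.array([.4975,.149]),.06,0,.4); print(len(q),np.percentile(q[:,2],[5,50,95]))
st()
E
```

```text
1 [ 6.93901889e-04  6.45115955e-01 -1.32183400e+00  1.09593400e+00
  6.42662847e-01  1.80653872e+00  1.91316842e+00] [ 0.50992314  0.56831259 -1.30681905  1.74066208  0.57205585  1.28607811
  2.07263876]
-1 [-0.43325822  0.37771568 -0.36585269  1.12932551  0.13281415  1.65668116
 -0.9033848 ] [-0.2633077   0.23504275 -0.20437109  1.78327876  0.05232007  1.12851968
 -0.6241103 ]
behind, high t 31.86 p [0.5302 0.3753 0.5004] F [-0.7 -0.1  1.4] w 0.0005 g 0.0 q [-0.43  0.38 -0.36  1.13  0.13  1.66 -0.9 ]
behind t 32.89 p [0.5303 0.3771 0.2818] F [0.2 0.9 0.2] w 0.0004 g 0.0 q [-0.41  0.44 -0.36  1.51  0.16  1.21 -0.94]
0.07 t 33.51 p [0.5201 0.3081 0.2808] F [0.6 0.1 0.3] w 0.0004 g 0.3 q [-0.31  0.36 -0.36  1.63  0.14  1.17 -0.84]
0.03 t 33.92 p [0.5142 0.2682 0.2799] F [0.9 0.1 0.3] w 0.0006 g 0.2 q [-0.26  0.32 -0.35  1.69  0.12  1.16 -0.78]
0 t 34.27 p [0.5101 0.2385 0.28  ] F [ 0.1  0.2 -0.2] w 0.0004 g 0.0 q [-0.21  0.29 -0.35  1.73  0.11  1.15 -0.73]
-0.02 t 34.56 p [0.5074 0.2187 0.28  ] F [ 1.  -0.2 -0.5] w 0.0008 g 0.0 q [-0.18  0.27 -0.34  1.75  0.1   1.14 -0.69]
-0.035 t 34.81 p [0.5053 0.2037 0.28  ] F [ 0.  -0.5 -0.4] w 0.0004 g 0.0 q [-0.16  0.25 -0.34  1.77  0.09  1.13 -0.67]
clear t 35.48 p [0.5264 0.3573 0.2894] F [-0.7 -1.1 -0. ] w 0.0005 g 0.0 q [-0.38  0.42 -0.37  1.53  0.16  1.22 -0.91]
[([0.4787, 0.0556, 0.1545], 0.67), ([0.6001, -0.4854, 0.003], 0.23)]
964 [0.15635274 0.16023668 0.16411373]
[([0.4801, 0.0507, 0.1562], 0.87)]
1146 [0.15253898 0.15909419 0.16586071]
 t 36.36 p [0.5293 0.3758 0.4482] F [-1.4 -0.8 -0.4] w 0.0003 g 0.0 q [-0.42  0.38 -0.37  1.24  0.13  1.55 -0.91]
```

View pics/side5.png

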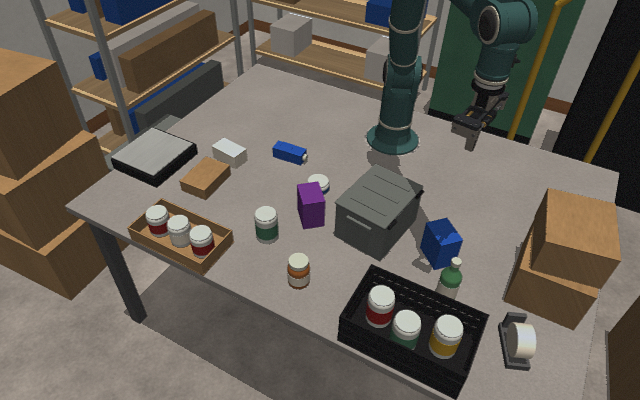

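The side view shows the lid shut flat on the tote at (380,195), the other goods undisturbed, and the arm clear.

```bash
python3 -c "
from h import *
env.pause(.5); print(workorder.finish_job())"
```

```text
the job is handed in; nothing more can be done
None
```

The carton was stood up on the table and let go, then lowered cap up onto the pad in the free bay; the lid, pushed past upright, fell fully shut, and the job was handed in at about 37 s (no verdict shown).

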